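# Spot the hinge hole of a slapstick board

### The arm

A 6-joint arm with a two-finger parallel gripper is mounted at the origin on the work surface. World frame = base frame: x ahead of the robot, y to its left, z up, the work surface at z = 0. Lengths are in m, angles in rad, forces in N, time in s.
With the tool pointing down it reaches from about 0.275 to 0.85 m from the base axis. Payload 19 kg.
Tool frame: the origin (TCP) lies between the finger pads; the fingertips stand 25 mm ahead of it and the grasp point (between the pads) lies 6 mm ahead of it; z points along the fingers, y is the direction in which the jaws open and shut (so a half turn about z gives the same grasp; the last joint's range is limited). The gripper opens to 85 mm and grips with 20 to 120 N. Pads are 22 mm wide; open, the fingers measure 114 mm over their backs; the gripper's body (76 mm by 85 mm) begins 54 mm behind the grasp point. The pads swing forward as they close: fully open they stand 13 mm farther back than shut.
Start: joints at [-1.47, 0.15, 1.437, -0, 1.554, -0.134], TCP at [0.134, -0.559, 0.256] pointing down, gripper open.
Joint ranges: [-2.8, 2.8], [-0.68, 2.1], [0.12, 2.68], [-1.39, 4.53], [0.16, 2.79], [-2.81, 2.81]. Speed limits (rad/s): [1.89, 1.89, 2.22, 3.01, 3.01, 3.01].

### API

Orientations are given as a unit quaternion [w, x, y, z].
In Python, from rig import sensors, get_image, calibration, ticket, models gives the robot as it stands.
- The arm moves only by the tool send_rows, never from a script. Its argument "steps" is a list of rows, each a list of 3 entries, a list of its own where there are three numbers: the shift along the world's x, y, z in mm, then the turn about the world's z in rad, then the gripper's target within -1 to 1 (fully open at 1, half-way at 0, shut at -1). A call has 1 to 12 rows; each row is the pose to reach, as a shift and turn from the pose commanded when the call began; what a row does not reach only later rows make up. A row lasts 1/12 s, in which the tool goes at most 41.7 mm and 7.16 degrees, less where a joint would pass 70% of its speed; a pose out of reach is approached as far as the arm can. A call with a gripper value outside its range is refused whole. The fingers move at their own pace and stop on an object; "newtons" is the grip in N (left out, the last holds). Time passes only in rows, so rows that repeat a pose let the fingers close. It gives the time, the measured TCP pose, the force and the opening at its end, in the units of the state.
- sensors.state(): the state, without advancing time (a new reading comes with each control period).
- get_image(name): name is "side" or "top" or "wrist"; returns the picture (384x512x3 uint8, red, green, blue); there is no depth.
- calibration(name): a dict with "K" (3x3 intrinsics, pixels), "R" (3x3) and "t" (3): a world point X has camera coordinates R X + t. Camera axes: x right, y down, z forward; pixel columns grow to the right and rows downward; lengths in m; the calibration is good to about 2 mm. The wrist camera is an equidistant fisheye: a pixel r from the principal point sees the ray r / f radians off the axis. A picture is of the moment at which its call begins: read the wrist's pose just before it. calibration takes no time and is no camera call; for the wrist camera it gives the pose at the moment of the call.
- ticket.finish_job(): hands the job in, once; it reports no verdict.
Trained networks look in the newest picture that a camera, given by its name, has taken for a name from the list of things; names that differ only in an ending like _2 or _b are one class to them, and where a whole thing is asked for, a point or a joint stands for the part that bears it (a point fixed in the world has none). Each returns a list of dicts, best first, with "p" (0 to 1); they miss things now and then, are a little off and sometimes report something else, mostly with a low value. They report only what shows in the picture. A call takes as long as a camera call. They do not tell look-alikes from the thing itself.
- models.spot_in(camera, name): "location" ([column, row] in pixels, amid what is visible of it).
- models.tip_of(camera, name): "location" ([column, row] in pixels: a listed point, or the origin of a listed thing).
The state is a dict: "clock": time; "qpos": joint angles; "dq": joint speeds; "joint_torque": joint torques, N m; "eef_pos": TCP position; "ee_rot": TCP orientation; "wrist_force": force on the tool from outside, world axes, zero at the start; "moment": the same for the moment, N m; "grip_width": finger opening in m.
Only numpy, scipy, OpenCV 4.12 (cv2) and the standard library are available. Lean on these libraries where they do the work, as an engineer would, in place of code of your own. Each camera call takes 0.05 s, during which the arm holds its last target. There are 200 camera calls.

### The job

Slide the wooden slapstick board flat across the steel base plate, without lifting it, until the small ring drawn on it is right under the punch tip of the press. Then lift the punch's collar out of its notch, turn it anticlockwise seen from above, about 60 degrees, to its slot, and let the punch down so that its tip rests on the board inside the ring, and let go. Leave the other things on the table as they stand.

Things in the scene. Friction and masses are not known exactly. Their poses are not given: they have to be found in the camera images.
- press: fixed steel spotting press; origin on the table straight below the punch, z up. Base plate 15 mm thick, x -290 to +90, y -180 to +180 mm. Column at +y (x -35 to +35, y 125 to 190 mm) carries a head over the plate (x -35 to +35, y -40 to +190, z 115 to 165 mm). The throat under the head is open to -x (robot's side), +x and -y; the punch hangs in it at x = y = 0
- board: loose wooden board 140 (x) x 90 (y) x 18 mm, about 0.25 kg, lying on the base plate in front of the throat; origin at the centre of its underside, z up. On it a wooden grip block 30 (x) x 20 (y) mm, centred at x -8, y 0, its top 56 mm over the underside
- mark (a point): centre of the dark ring (11 mm inside, 16 mm outside diameter) drawn on the board's top face, at x +42, y +18, z +18 mm in the board's frame; same axes as the board
- grip (a point): point in the grip block to pinch across y, at x -8, y 0, z +43 mm in the board's frame and axes, 13 mm below the block's top. With the ring under the tip the block is right in front of the head: lean the gripper back to the board's -x side, some 40 degrees, to clear the head
- tip (a point): lower point of the punch, a pointed steel rod 12 mm thick; it moves only up and down. Held up, it hangs 43 mm over the table, 10 mm above a board lying on the plate
- collar_grip (a point): on the axis of the upright knurled steel collar above the head, 22 mm below its top; the collar is 36 mm across, 48 mm high, its top 262 mm over the table while held up. It rises and sinks with the punch. A white line on top points as the cross pin below it does
- ram (a joint): height of the punch with its collar (m): 0 held up with the cross pin in the notch, up to +0.030 lifted, about -0.010 with the tip on the board, -0.016 lowest. A spring and the weight press it down with about 8 N at 0, 180 N/m
- collar (a joint): turn of the collar (rad), anticlockwise from above positive, -0.12 to 1.15 (stop). Near 0 its cross pin sits in the notch behind a 6 mm lip and turns at most about 0.15; lifted 7 mm or more (10 is easy) it turns past the lip; beyond about 0.85, best 1.05, it is over the slot and the punch sinks when let down. About 0.03 Nm turns it
- wheel: dark red roller-skate wheel, 54 mm across and 32 mm high, lying flat on the press's base plate, right of the throat; origin at the centre of its underside
- tin: small round closed aluminium tin, 46 mm across and 36 mm high, standing on the base plate just in front of the column, left of the throat; origin at the centre of its underside
- coconut_a: brown half coconut shell, dome up, 110 mm across, 58 mm high, on the table right of the base plate; origin at the centre of its underside
- coconut_b: a second half coconut shell like the first, on the table left of the base plate; origin at the centre of its underside
- cup: blue rubber plunger cup, mouth down, 92 mm across, 66 mm high, on the table left of the base plate; origin at the centre of its underside
- bell: brass hand bell standing mouth down with its wooden handle up, 84 mm across, 152 mm high, on the table right of the base plate; origin at the centre of its underside
Things that resemble listed ones, but are neither listed nor needed, are in the scene too. What is shaped like the board but green or purple is not meant.

How it is judged:
On the way, in this order (a step that is already met when the one before it is completed fails the run):
1. the ring is under the tip (within 5.5 mm) while the punch is still held up (horizontal distance between mark and tip below 0.0055 m and value of joint ram above -0.004 m), for 0.2 s.
2. the collar is lifted out of its notch, with the ring still under the tip (horizontal distance between mark and tip below 0.0055 m and value of joint ram above 0.006 m), for 0.05 s.
At the end, for the whole second after the job is handed in: The punch tip rests on the board (within 3 mm of its face) inside the drawn ring (horizontally within 5.5 mm of its centre), the collar turned over its slot (above 0.75 rad), and the board lies flat on the base plate (within 3 mm, 0.05 rad) and at rest (horizontal distance between mark and tip below 0.0055 m and value of joint collar above 0.75 rad and z of tip in the frame of board below 0.021 m and z of board in the frame of press below 0.018 m and angle between board's own z axis and vertical below 0.05 rad and linear speed of board below 0.01 m/s); the robot touches nothing.
It fails at once if the board is lifted off the base plate (more than 8 mm) (z of board in the frame of press above 0.023 m).
It fails at once if the wheel or the tin on the base plate is shifted more than 20 mm or tipped (distance of any of wheel, tin from where it was at the start of the episode above 0.02 m or angle between any of wheel, tin's own z axis and vertical above 0.4 rad).
It fails at once if a coconut shell, the blue cup or the bell is shifted more than 20 mm or tipped (distance of any of coconut_a, coconut_b, cup, bell from where it was at the start of the episode above 0.02 m or angle between any of coconut_a, coconut_b, cup, bell's own z axis and vertical above 0.4 rad).
It also fails if it takes over 56 s, if anything falls off the work surface, if the arm or the gripper's body presses on something with over 40 N, if the wrist force passes 120 N, or if a joint passes its speed limit or range.

## Working session

There is one attempt and no reset: what is moved stays moved. The work goes in short steps, Python scripts to look and compute and a tool call to move; the robot and the scene stay as the last step left them, time stands still between calls to the robot, and variables do not carry over. Pictures are saved under pics/ and viewed, about 8 in all and at most 12, crops included, and the job is handed in when it is done.

Besides the shell and the picture viewer there is one more tool, called after "Request:" by a JSON object that holds its "fn" and its "kwargs", one argument or row to a line. send_rows: Moves the arm, as the interface text tells. Its arguments: {"type":"object","properties":{"steps":{"type":"array","items":{"type":"array"}},"newtons":{"type":"number"}},"required":["steps"]}

```bash
ls; mkdir -p pics
python3 - <<'E'
from rig import sensors,get_image,calibration,models
import cv2,numpy as np
s=sensors.state();print({k:np.round(v,3).tolist() for k,v in s.items()})
ims=[]
for c in("side","top"):
    im=get_image(c);ims.append(im)
    cal=calibration(c);print(c,cal["K"].tolist(),np.round(cal["R"],4).tolist(),np.round(cal["t"],4).tolist())
    for n in("board","mark","grip","tip","collar_grip","wheel","tin","press"):
        for r in models.tip_of(c,n)[:2]: print(c,n,np.round(r["location"],1),round(r["p"],2))
cv2.imwrite("pics/a.png",cv2.cvtColor(ims[0],4));cv2.imwrite("pics/b.png",cv2.cvtColor(ims[1],4))
E
```

```text
pics
{'clock': 0.0, 'qpos': [-1.47, 0.151, 1.438, -0.0, 1.554, -0.134], 'dq': [0.0, -0.001, -0.0, -0.0, -0.0, -0.0], 'joint_torque': [0.0, -71.305, -57.088, -0.0, 0.009, -0.0], 'eef_pos': [0.134, -0.559, 0.256], 'ee_rot': [-0.001, 0.993, 0.117, -0.0], 'wrist_force': [-0.166, 0.52, -0.325], 'moment': [-0.001, 0.012, 0.005], 'grip_width': 0.086}
side [[390.47078882883574, 0.0, 248.44535604929735], [0.0, 390.47078882883574, 192.6839566636449], [0.0, 0.0, 1.0]] [[0.9997, -0.0136, 0.0208], [0.0122, -0.4639, -0.8858], [0.0217, 0.8858, -0.4636]] [-0.4809, 0.1434, 1.0959]
side board [162.8 352.3] 0.75
side board [248.4 244.6] 0.68
side mark [144.8 365.9] 0.88
side mark [266.3 233.8] 0.61
side grip [164.5 340.1] 0.63
side grip [248.2 233.2] 0.61
side tip [317.  240.4] 0.76
side collar_grip [326.4 170.9] 0.65
side wheel [325.4 280.8] 0.75
side tin [288.9 228.4] 0.5
side press [316.  250.5] 0.69
side press [247.  231.8] 0.43
top [[347.8686628628835, 0.0, 256.03252450731065], [0.0, 347.8686628628835, 187.9950097089267], [0.0, 0.0, 1.0]] [[0.0223, -0.999, 0.0377], [-0.9925, -0.0267, -0.1194], [0.1203, -0.0347, -0.9921]] [-0.0518, 0.4856, 1.1853]
top board [162.1 263.3] 0.89
top board [245.  187.1] 0.8
top mark [360.3 250. ] 0.93
top mark [244.8 177.8] 0.87
top grip [164.3 264.2] 0.94
top grip [350.  244.9] 0.82
top collar_grip [290.5 139.2] 0.68
top collar_grip [262.2 120. ] 0.61
top wheel [290.8 139.6] 0.64
top tin [231.6 156.2] 0.56
top press [253.7 141.7] 0.76
top press [246.8 189.1] 0.21
```

```bash
python3 -c "
import cv2
a=cv2.imread('pics/b.png');cv2.imwrite('pics/b2.png',cv2.resize(a[70:290,130:400],None,fx=2.7,fy=2.7,interpolation=2))
a=cv2.imread('pics/a.png');cv2.imwrite('pics/a2.png',cv2.resize(a[100:384,100:450],None,fx=2.1,fy=2.1,interpolation=2))"
```

```text
(no output)
```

View pics/b2.png

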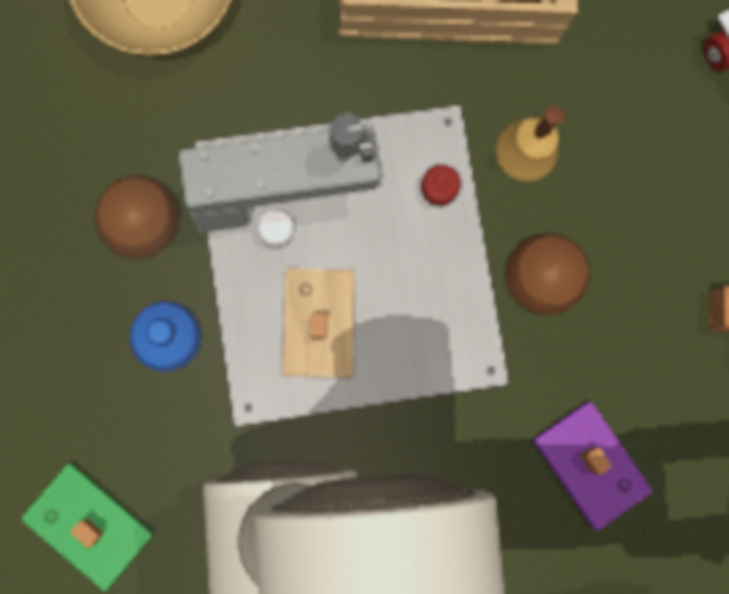

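View pics/a2.png

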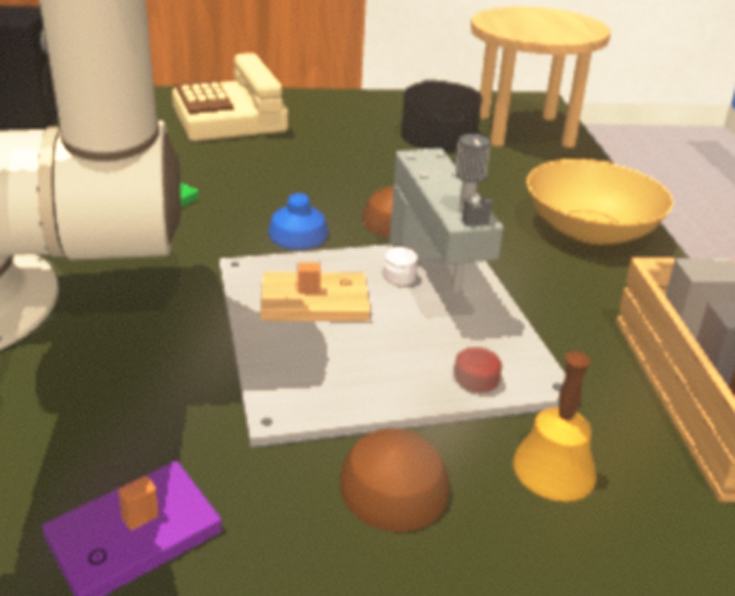

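Top crop (2.7x): the wooden board is at about (318,322), its ring at (305,290), the wheel at (441,184), the tin at (276,228) and the collar at (347,132). The plate corners are roughly (235,424), (507,384), (460,106) and (197,143). The side view shows the tip at about (457,295). The rows can't lean the tool, so near the head I'll push the board by its rear edge.

```bash
cat > h.py <<'E'
import numpy as np,cv2
from rig import sensors,get_image,calibration,models
from scipy.optimize import least_squares
def ray(c,px,cal=None):
    cal=cal or calibration(c);K,R,t=map(np.array,(cal["K"],cal["R"],cal["t"]))
    u=np.array([(px[0]-K[0,2])/K[0,0],(px[1]-K[1,2])/K[1,1]])
    if c=="wrist":
        r=np.hypot(*u);d=np.array([*(u/r*np.sin(r)),np.cos(r)])
    else: d=np.array([*u,1])
    return -R.T@t,R.T@d
def at(c,px,z,cal=None):
    o,d=ray(c,px,cal);return o+d*(z-o[2])/d[2]
def proj(c,X,cal=None):
    cal=cal or calibration(c);K,R,t=map(np.array,(cal["K"],cal["R"],cal["t"]))
    p=np.array(X)@R.T+t
    if c=="wrist":
        rr=np.linalg.norm(p[...,:2],axis=-1,keepdims=True);th=np.arctan2(rr,p[...,2:]);q=p[...,:2]/rr*th
    else:q=p[...,:2]/p[...,2:]
    return q*[K[0,0],K[1,1]]+[K[0,2],K[1,2]]
def place(P,yaw,pts):
    c,s=np.cos(yaw),np.sin(yaw);pts=np.atleast_2d(pts)
    return pts@np.array([[c,s,0],[-s,c,0],[0,0,1]])+[P[0],P[1],0]
E
python3 - <<'E'
from h import *
C=np.array([[-290,180,15],[-290,-180,15],[90,-180,15],[90,180,15]])/1e3
T=np.array([[235,424],[507,384],[460,106],[197,143]])/2.7+[130,70]
S=np.array([[220,258],[252,442],[575,398]])/2.1+100
def f(p):
    a=proj("top",place(p,p[2],C))-T; b=proj("side",place(p,p[2],C[:3]))-S
    return np.r_[a.ravel(),b.ravel()]
r=least_squares(f,[.5,0,.1]);p=r.x;print("press",p,np.round(r.fun,1))
print("tip by side",at("side",(317,240.4),.043)[:2], "pred px",proj("side",[p[0],p[1],.043]))
print("collar top",at("top",np.array([347,122])/2.7+[130,70],.262),"side",at("side",(326.4,170.9),.24))
for n,px,z in(("mark top",(244.8,177.8),.033),("grip top",np.array([318,318])/2.7+[130,70],.071)):print(n,at("top",px,z)[:2])
print("mark side",at("side",(266.3,233.8),.033)[:2],"grip side",at("side",(248.2,233.2),.058)[:2])
B=np.array([[-70,45,33],[-70,-45,33],[70,-45,33],[70,45,33]])/1e3
TB=np.array([[282,376],[353,378],[354,269],[286,267]])/2.7+[130,70]
g=lambda q:(proj("top",place(q,q[2],B))-TB).ravel()
r=least_squares(g,[.4,0,0]);b=r.x;print("board",b,np.round(r.fun,1))
print("mark",place(b,b[2],[.042,.018,.033]),"grip",place(b,b[2],[-.008,0,.058]))
pr=lambda w:place([0,0],-p[2],[w[0]-p[0],w[1]-p[1],0])[0,:2]
for n,px,z in(("wheel",np.array([441,184])/2.7+[130,70],.032),("tin",np.array([276,228])/2.7+[130,70],.036)):
    w=at("top",px,z);print(n,w[:2],"in press",pr(w))
print("board in press",pr(b),b[2]-p[2])
E
```

```text
press [ 0.66363854 -0.03499169  0.17633002] [ 0.2  0.5  0.7 -0.4  0.1 -0.3 -0.6 -0.5 -1.2  0.3 -2.  -1.7  2.7 -0.2]
tip by side [ 0.66574228 -0.03473738] pred px [316.24363483 240.44624321]
collar top [ 0.67108031 -0.03421584  0.262     ] side [ 0.67313165 -0.01275712  0.24      ]
mark top [5.21163163e-01 2.81279697e-04]
grip top [ 0.48173717 -0.01057939]
mark side [0.53081801 0.01003321] grip side [ 0.47878939 -0.02552994]
board [ 0.48100573 -0.01217095  0.00100298] [ 0.1 -0.1 -0.2 -0.3  0.3  0.2 -0.2  0.2]
mark [[0.52298765 0.00587116 0.033     ]] grip [[ 0.47300573 -0.01217898  0.058     ]]
wheel [ 0.66895721 -0.16880619] in press [-0.01823722 -0.13267257]
tin [0.60226894 0.0465439 ] in press [-0.04611522  0.09103663]
board in press [-0.17579776  0.05450391] -0.1753270395756714
```

Request:
{"fn": "send_rows", "kwargs": {
  "steps": [
    [[339,547,-70],-0.235,0.3],
    [[339,547,-70],-0.235,0.3],
    [[339,547,-70],-0.235,0.3],
    [[339,547,-70],-0.235,0.3],
    [[339,547,-70],-0.235,0.3],
    [[339,547,-70],-0.235,0.3],
    [[339,547,-70],-0.235,0.3],
    [[339,547,-70],-0.235,0.3],
    [[339,547,-70],-0.235,0.3],
    [[339,547,-70],-0.235,0.3],
    [[339,547,-70],-0.235,0.3],
    [[339,547,-70],-0.235,0.3]
  ],
  "newtons": 40
}}

```text
clock: 1.9
eef_pos: [0.3962, -0.1347, 0.2024]
ee_rot: [0.0, 1.0, -0.0, 0.0]
wrist_force: [2.3, -1.2, 0.3]
grip_width: 0.0555
```

Request:
{"fn": "send_rows", "kwargs": {
  "steps": [
    [[35,57,-8],0,0.3],
    [[70,114,-16],0,0.3],
    [[70,114,-16],0,0.3],
    [[70,114,-16],0,0.3],
    [[70,114,-16],0,0.3],
    [[70,114,-16],0,0.3]
  ]
}}

```text
clock: 2.4
eef_pos: [0.4655, -0.0224, 0.186]
ee_rot: [0.0, 1.0, 0.001, -0.0]
wrist_force: [-0.1, -0.9, -0.2]
grip_width: 0.0556
```

Run:
```python
from h import *
s=sensors.state();print(s["eef_pos"],s["ee_rot"])
cal=calibration("wrist");im=get_image("wrist");print(np.round(cal["t"],3).tolist(), (-np.array(cal["R"]).T@cal["t"]).round(3))
for n,z in(("mark",.033),("grip",.058),("tip",.043)):
    for r in models.tip_of("wrist",n)[:2]: print(n,np.round(r["location"],1),round(r["p"],2),at("wrist",r["location"],z,cal).round(4))
cv2.imwrite("pics/c.png",cv2.cvtColor(im,4))
```

```text
[ 0.46552995 -0.02237921  0.18603331] [ 9.32545133e-06  9.99999652e-01  7.77296981e-04 -3.02293295e-04]
[-0.023, 0.423, 0.459] [ 0.545 -0.022  0.304]
mark [ 46.4 315.2] 0.91 [0.2484 0.2995 0.033 ]
mark [493.1 283. ] 0.79 [ 0.3042 -0.3836  0.033 ]
grip [240.1 173.8] 0.96 [ 0.4768 -0.0091  0.058 ]
grip [492.2 282.8] 0.84 [ 0.3272 -0.3479  0.058 ]
```

View pics/c.png

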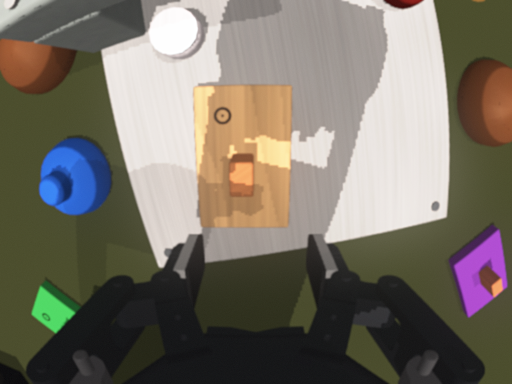

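The wrist picture shows the ring at (222,115), the block at (241,175) and the board's corners at about (194,86), (291,84), (289,227) and (201,227). The camera sits 80 mm ahead of the tool and could meet the head, so I'll turn the tool half round.

Run:
```python
from h import *
for px,z in(((222.5,115.5),.033),((194.5,86.5),.033),((291,85),.033),((289,227),.033),((201,227),.033),((242,162),.071)):print(at("wrist",px,z)[:2].round(4))
```

```text
[0.5251 0.0062]
[0.5527 0.0315]
[ 0.5531 -0.0559]
[ 0.4137 -0.0578]
[0.4136 0.0321]
[ 0.4901 -0.0129]
```

Request:
{"fn": "send_rows", "kwargs": {
  "steps": [
    [[8,11,0],-0.12,0.3],
    [[8,11,0],-0.24,0.3],
    [[8,11,0],-0.36,0.3],
    [[8,11,0],-0.48,0.3],
    [[8,11,0],-0.6,0.3],
    [[8,11,0],-0.72,0.3],
    [[8,11,0],-0.84,0.3],
    [[8,11,0],-0.96,0.3],
    [[8,11,0],-1.08,0.3],
    [[8,11,0],-1.2,0.3]
  ]
}}

```text
clock: 3.43
eef_pos: [0.4734, -0.0127, 0.1864]
ee_rot: [-0.0, 0.823, -0.568, 0.0]
wrist_force: [-1.4, -0.1, 0.2]
grip_width: 0.0554
```

Request:
{"fn": "send_rows", "kwargs": {
  "steps": [
    [[0,0,0],0.124,0.3],
    [[0,0,0],0.248,0.3],
    [[0,0,0],0.372,0.3],
    [[0,0,0],0.496,0.3],
    [[0,0,0],0.62,0.3],
    [[0,0,0],0.744,0.3],
    [[0,0,0],0.868,0.3],
    [[0,0,0],0.992,0.3],
    [[0,0,0],1.116,0.3],
    [[0,0,0],1.24,0.3],
    [[0,0,0],1.364,0.3],
    [[0,0,0],1.488,0.3]
  ]
}}

```text
clock: 4.43
eef_pos: [0.4734, -0.0127, 0.1865]
ee_rot: [0.0, 0.989, 0.146, 0.0]
wrist_force: [0.8, -0.8, 0.0]
grip_width: 0.0555
```

Request:
{"fn": "send_rows", "kwargs": {
  "steps": [
    [[0,0,0],0.124,0.3],
    [[0,0,0],0.248,0.3],
    [[0,0,0],0.372,0.3],
    [[0,0,0],0.496,0.3],
    [[0,0,0],0.62,0.3],
    [[0,0,0],0.744,0.3],
    [[0,0,0],0.868,0.3],
    [[0,0,0],0.992,0.3],
    [[0,0,0],1.116,0.3],
    [[0,0,0],1.24,0.3],
    [[0,0,0],1.364,0.3],
    [[0,0,0],1.488,0.3]
  ]
}}

```text
clock: 5.43
eef_pos: [0.4734, -0.0127, 0.1865]
ee_rot: [0.0, 0.629, 0.777, 0.0]
wrist_force: [-0.5, 0.7, -0.2]
grip_width: 0.0556
```

Request:
{"fn": "send_rows", "kwargs": {
  "steps": [
    [[0,0,0],0.124,0.3],
    [[0,0,0],0.248,0.3],
    [[0,0,0],0.372,0.3],
    [[0,0,0],0.496,0.3],
    [[0,0,0],0.62,0.3],
    [[0,0,0],0.744,0.3],
    [[0,0,0],0.868,0.3],
    [[0,0,0],0.992,0.3],
    [[0,0,0],1.116,0.3],
    [[0,0,0],1.24,0.3],
    [[0,0,0],1.364,0.3],
    [[0,0,0],1.366,0.3]
  ]
}}

```text
clock: 6.43
eef_pos: [0.4734, -0.0126, 0.1865]
ee_rot: [0.0, -0.003, 1.0, -0.0]
wrist_force: [-0.6, -0.0, -0.6]
grip_width: 0.0557
```

Request:
{"fn": "send_rows", "kwargs": {
  "steps": [
    [[0,0,-40],0,0.3],
    [[0,0,-80],0,0.3],
    [[0,0,-110],0,0.3],
    [[0,0,-118],0,0.3],
    [[0,0,-118],0,-0.2],
    [[0,0,-118],0,-1],
    [[0,0,-118],0,-1],
    [[0,0,-118],0,-1],
    [[0,0,-118],0,-1],
    [[0,0,-118],0,-1],
    [[0,0,-118],0,-1]
  ],
  "newtons": 30
}}

```text
clock: 7.35
eef_pos: [0.4748, -0.012, 0.0704]
ee_rot: [0.002, 0.0, 1.0, -0.0]
wrist_force: [-1.2, -0.4, 8.8]
grip_width: 0.0195
```

Request:
{"fn": "send_rows", "kwargs": {
  "steps": [
    [[4,-3,0],0,-1],
    [[12,-7,0],0,-1],
    [[22,-12,0],0,-1],
    [[32,-17,0],0,-1],
    [[42,-22,0],0,-1],
    [[52,-27,0],0,-1],
    [[62,-32,0],0,-1],
    [[72,-37,0],0,-1],
    [[82,-41,0],0,-1],
    [[92,-41,0],0,-1],
    [[95,-41,0],0,-1],
    [[95,-41,0],0,-1]
  ]
}}

```text
clock: 8.35
eef_pos: [0.57, -0.0532, 0.0704]
ee_rot: [0.001, 0.0, 1.0, -0.001]
wrist_force: [0.6, -2.9, 6.0]
grip_width: 0.0198
```

```bash
cat > look.py <<'E'
import sys
from h import *
s=sensors.state();print(s["eef_pos"].round(4),s["ee_rot"].round(3))
for c in("side","top"):
    im=get_image(c)
    for n,z in(("mark",.033),("grip",.058),("tip",.043),("collar_grip",.24)):
        for r in models.tip_of(c,n)[:3]:
            w=at(c,r["location"],z)
            if r["p"]>.3 and np.hypot(w[0]-.62,w[1]+.04)<.15: print(c,n,np.round(r["location"],1),round(r["p"],2),w[:2].round(4))
    cv2.imwrite(f"pics/{sys.argv[1]}_{c}.png",cv2.cvtColor(im,4))
a=cv2.imread(f"pics/{sys.argv[1]}_side.png")[150:290,210:370];b=cv2.imread(f"pics/{sys.argv[1]}_top.png")[90:230,190:350]
cv2.imwrite(f"pics/{sys.argv[1]}.png",cv2.resize(np.hstack([a,b]),None,fx=2.5,fy=2.5,interpolation=2))
E
python3 look.py d
```

```text
[ 0.57   -0.0532  0.0704] [ 0.001  0.     1.    -0.001]
side mark [304.6 245.2] 0.84 [ 0.6316 -0.0435]
side grip [281.9 241.4] 0.64 [ 0.5669 -0.0627]
side tip [315.5 238.7] 0.55 [ 0.663  -0.0267]
side collar_grip [323.5 171.4] 0.78 [ 0.6652 -0.0161]
top grip [261.9 163.5] 0.67 [ 0.5688 -0.0572]
top collar_grip [260.8 118.3] 0.48 [ 0.6693 -0.042 ]
```

View pics/d.png

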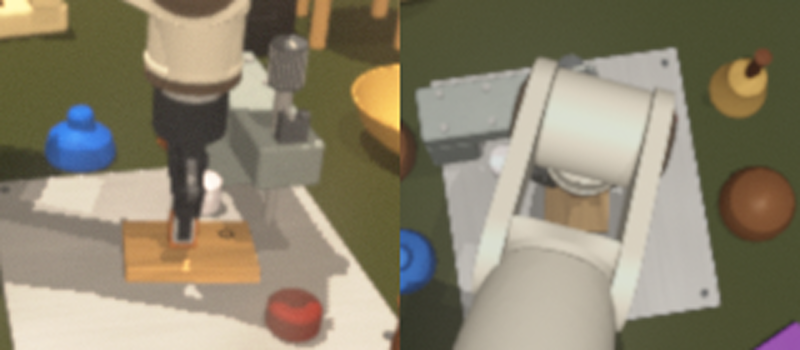

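```bash
python3 -c "
import cv2
a=cv2.imread('pics/d_side.png');cv2.imwrite('pics/d3.png',cv2.resize(a[205:265,260:340],None,fx=9,fy=9,interpolation=2))
from h import *
print(at('side',(300.8,242.8),.033),proj('side',[.664,-.035,.043]),proj('side',[.620,-.035,.033]))"
```

```text
[ 0.62277908 -0.03240685  0.033     ] [316.37683322 240.44926439] [299.90854215 243.34056439]
```

View pics/d3.png

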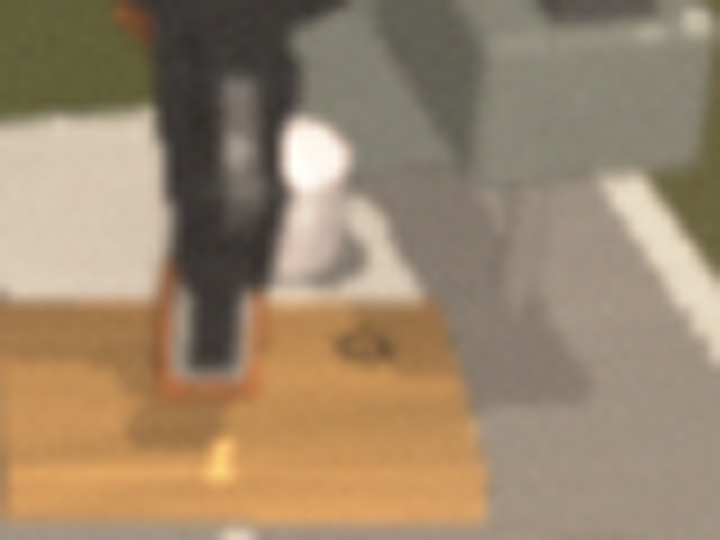

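Request:
{"fn": "send_rows", "kwargs": {
  "steps": [
    [[0,0,0],0,-0.4],
    [[0,0,0],0,0],
    [[0,0,0],0,0.2],
    [[0,0,0],0,0.2],
    [[0,0,30],0,0.2],
    [[0,0,60],0,0],
    [[-30,0,60],0,0],
    [[-65,0,60],0,0],
    [[-93,0,50],0,0],
    [[-93,0,15],0,0],
    [[-93,0,-15],0,0],
    [[-93,0,-24],0,0]
  ]
}}

```text
clock: 9.85
eef_pos: [0.4736, -0.0522, 0.0411]
ee_rot: [-0.002, 0.0, 1.0, 0.0]
wrist_force: [-1.0, -0.3, -2.1]
grip_width: 0.0427
```

Request:
{"fn": "send_rows", "kwargs": {
  "steps": [
    [[0,0,-1],0,0],
    [[8,0,-1],0,0],
    [[16,0,-1],0,0],
    [[24,0,-1],0,0],
    [[32,0,-1],0,0],
    [[40,0,-1],0,0],
    [[48,0,-1],0,0],
    [[52,0,-1],0,0],
    [[55,0,-1],0,0],
    [[55,0,-1],0,0]
  ]
}}

```text
clock: 10.68
eef_pos: [0.5312, -0.0527, 0.0431]
ee_rot: [0.0, -0.0, 1.0, -0.0]
wrist_force: [0.1, 0.1, 0.1]
grip_width: 0.0427
```

```bash
python3 look.py e;python3 -c "
import cv2
a=cv2.imread('pics/e_side.png');cv2.imwrite('pics/e3.png',cv2.resize(a[205:265,260:340],None,fx=9,fy=9,interpolation=2))"
```

```text
[ 0.5312 -0.0527  0.0431] [ 0. -0.  1. -0.]
side mark [312.3 244.6] 0.65 [ 0.653  -0.0404]
side grip [296.2 237.9] 0.98 [ 0.6066 -0.0458]
side tip [317.9 240. ] 0.62 [ 0.6685 -0.0328]
side tip [296.9 243.8] 0.49 [ 0.6089 -0.0516]
side collar_grip [323. 173.] 0.78 [ 0.6621 -0.0258]
top collar_grip [258.8 122.1] 0.65 [ 0.6575 -0.0363]
```

View pics/e3.png

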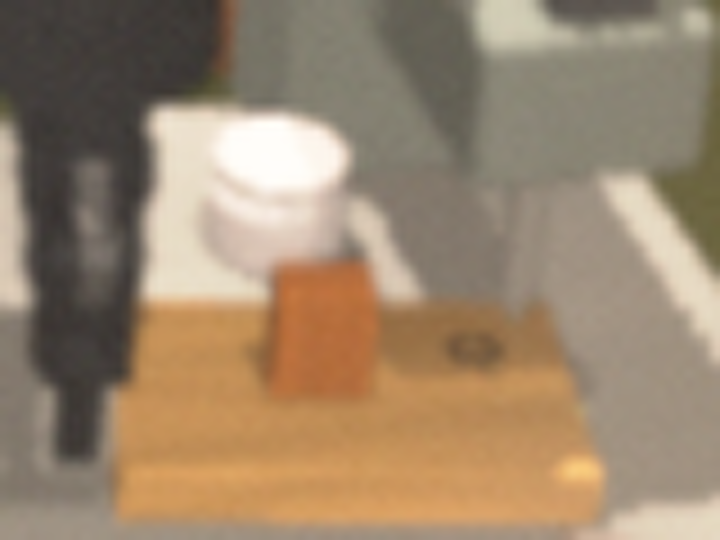

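```bash
python3 -c "
from h import *
print(at('side',(312.8,243.9),.033),at('side',(318,239.9),.043))
# rear-edge corners of board top, near-right etc
for p in((135,303),(118,462),(545,303),(603,460)):print(at('side',np.array(p)/9+[260,205],.033)[:2].round(4))"
```

```text
[ 0.65490362 -0.03706388  0.033     ] [ 0.66888534 -0.03230853  0.043     ]
[ 0.5536 -0.0137]
[ 0.5428 -0.0942]
[ 0.6806 -0.0116]
[ 0.6833 -0.0913]
```

Run:
```python
from h import *
cal=calibration("wrist");print(cal["K"][0],(-np.array(cal["R"]).T@cal["t"]).round(3))
im=get_image("wrist");print(proj("wrist",[.668,-.034,.043]),proj("wrist",[.655,-.037,.033]))
cv2.imwrite("pics/f.png",cv2.cvtColor(im,4))
for n in("tip","mark"):print([(r["location"],r["p"]) for r in models.tip_of("wrist",n)])
```

```text
[297.31863964   0.         255.06451487] [ 0.45  -0.052  0.162]
[279.10143639 411.55195007] [275.36341418 393.24293187]
[]
[]
```

Request:
{"fn": "send_rows", "kwargs": {
  "steps": [
    [[-8,0,0],0,0],
    [[-15,0,25],-0.12,0],
    [[-15,-10,55],-0.24,0],
    [[-15,-20,80],-0.36,0],
    [[-15,-30,80],-0.48,0],
    [[-12,-40,80],-0.6,0],
    [[-11,-50,80],-0.72,0],
    [[-11,-61,80],-0.84,-1],
    [[-11,-61,80],-0.96,-1],
    [[-11,-61,80],-1.08,-1],
    [[-11,-61,80],-1.2,-1],
    [[-11,-61,80],-1.32,-1]
  ]
}}

```text
clock: 12.33
eef_pos: [0.519, -0.1137, 0.1231]
ee_rot: [-0.0, 0.615, 0.788, -0.0]
wrist_force: [0.3, -0.1, 0.1]
grip_width: -0.0001
```

Request:
{"fn": "send_rows", "kwargs": {
  "steps": [
    [[0,0,0],-0.12,-1],
    [[0,0,0],-0.251,-1],
    [[0,0,0],-0.251,-1],
    [[0,0,0],-0.251,-1]
  ]
}}

```text
clock: 12.67
eef_pos: [0.5192, -0.1136, 0.1232]
ee_rot: [-0.0, 0.706, 0.708, -0.0]
wrist_force: [-0.5, -0.3, 0.5]
grip_width: 0.0
```

Run:
```python
from h import *
s=sensors.state();print(s["eef_pos"].round(4),s["ee_rot"].round(3),s["qpos"].round(2))
cal=calibration("wrist");print((-np.array(cal["R"]).T@cal["t"]).round(3))
im=get_image("wrist");t=proj("wrist",[.668,-.034,.043],cal);print(t,proj("wrist",[.655,-.037,.033],cal))
for n,z in(("tip",.043),("mark",.033)):print(n,[(r["location"],r["p"],at("wrist",r["location"],z,cal).round(4)) for r in models.tip_of("wrist",n)[:2]])
cv2.imwrite("pics/g.png",cv2.cvtColor(im,4))
x,y=np.clip(np.round(t).astype(int),[60,45],[452,339]);print(x-60,y-45)
cv2.imwrite("pics/g2.png",cv2.resize(cv2.cvtColor(im,4)[y-45:y+45,x-60:x+60],None,fx=6,fy=6,interpolation=2))
```

```text
[ 0.5192 -0.1136  0.1232] [-0.     0.706  0.708 -0.   ] [-0.36  0.14  1.72 -0.    1.28 -0.36]
[ 0.519 -0.033  0.241]
[449.59888558 108.58582952] [429.54006289 109.568046  ]
tip [([448.2, 106.7], 0.95, array([ 0.6664, -0.0327,  0.043 ]))]
mark [([431.7, 107.3], 0.56, array([ 0.657, -0.035,  0.033]))]
390 64
```

View pics/g2.png

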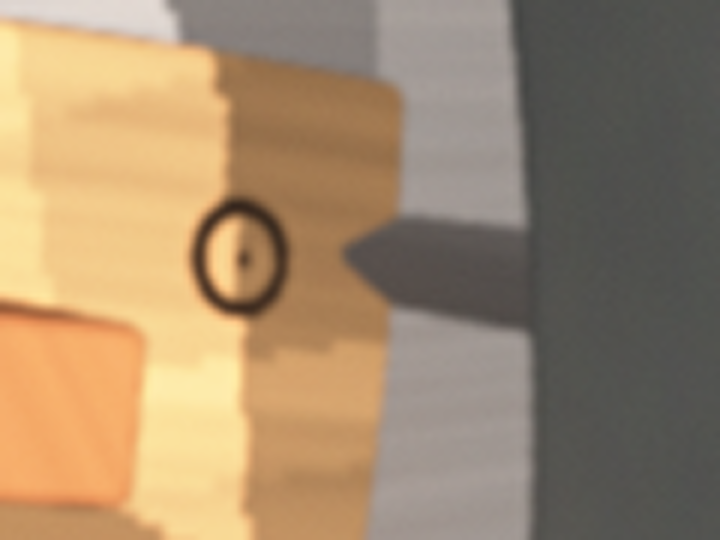

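The view is clear: the ring centre is at (430.5,107.0) and the tip at (447.5,106.2).

Run:
```python
from h import *
print(at("wrist",(430.5,107),.033),at("wrist",(447.5,106.2),.043))
for p in((402,90),(365,540),(5,20),(145,330),(130,500)):
    z=.071 if p[0] in(145,130) else .033
    print(at("wrist",np.array(p)/6+[390,64],z)[:2].round(4))
```

```text
[ 0.65601941 -0.03489639  0.033     ] [ 0.66594177 -0.03241066  0.043     ]
[ 0.682  -0.0087]
[ 0.6826 -0.0716]
[ 0.6184 -0.0084]
[ 0.619  -0.0434]
[ 0.6191 -0.0617]
```

Request:
{"fn": "send_rows", "kwargs": {
  "steps": [
    [[-6,20,-30],0,-1],
    [[-6,38,-60],0,-1],
    [[-6,38,-76],0,-1],
    [[-6,38,-76],0,-1],
    [[2,38,-76],0,-1],
    [[8,38,-76],0,-1],
    [[12,38,-76],0,-1],
    [[16,38,-76],0,-1],
    [[19,38,-76],0,-1],
    [[21,38,-76],0,-1],
    [[21,38,-76],0,-1]
  ]
}}

```text
clock: 13.73
eef_pos: [0.5413, -0.0763, 0.0484]
ee_rot: [0.0, 0.707, 0.707, -0.0]
wrist_force: [-6.3, -1.1, 9.6]
grip_width: -0.0004
```

Request:
{"fn": "send_rows", "kwargs": {
  "steps": [
    [[-6,0,0],0,-1],
    [[-18,0,30],0,-1],
    [[-21,-20,60],0,-1],
    [[-21,-38,76],0,-1],
    [[-21,-38,76],0,-1],
    [[-21,-38,76],0,-1]
  ]
}}

```text
clock: 14.23
eef_pos: [0.5201, -0.1146, 0.1244]
ee_rot: [0.001, 0.708, 0.707, 0.001]
wrist_force: [-1.0, -0.3, -0.4]
grip_width: 0.0001
```

```bash
cat > wl.py <<'E'
import sys
from h import *
s=sensors.state();print(s["eef_pos"].round(4))
cal=calibration("wrist");im=get_image("wrist")
for n,z in(("tip",.043),("mark",.033)):print(n,[(r["location"],r["p"],at("wrist",r["location"],z,cal).round(4)) for r in models.tip_of("wrist",n)[:2]])
cv2.imwrite(f"pics/{sys.argv[1]}.png",cv2.resize(cv2.cvtColor(im,4)[64:154,390:510],None,fx=6,fy=6,interpolation=2))
E
python3 wl.py k
```

```text
[ 0.5201 -0.1146  0.1244]
tip [([445.4, 103.4], 0.74, array([ 0.666 , -0.0321,  0.043 ]))]
mark []
```

View pics/k.png

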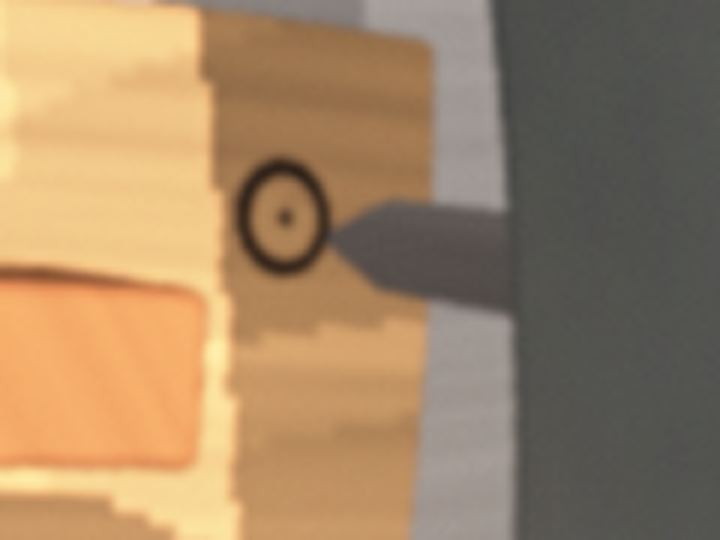

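Run:
```python
from h import *
print(at("wrist",(437.5,100.2),.033),at("wrist",(445.2,103.7),.043))
```

```text
[ 0.66183739 -0.02861533  0.033     ] [ 0.66269804 -0.03062972  0.043     ]
```

Run:
```python
from h import *
a=cv2.cvtColor(get_image("side"),4);cv2.imwrite('pics/m.png',cv2.resize(a[210:260,285:345],None,fx=12,fy=12,interpolation=2))
w=cv2.cvtColor(get_image("wrist"),4);cal=calibration("wrist");print(sensors.state()["eef_pos"])
print([(r["location"],r["p"]) for r in models.tip_of("wrist","tip")[:1]])
```

```text
[ 0.51932062 -0.11304312  0.12229976]
[([449.4, 104.4], 0.79)]
```

View pics/m.png

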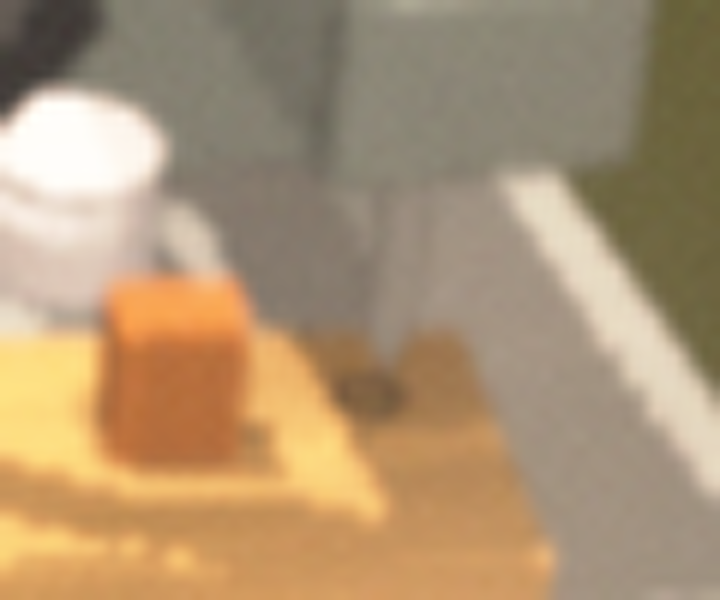

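Request:
{"fn": "send_rows", "kwargs": {
  "steps": [
    [[-6,30,-30],0,-1],
    [[-6,69,-60],0,-1],
    [[-6,69,-76],0,-1],
    [[-6,69,-76],0,-1],
    [[4,69,-76],0,-1],
    [[12,69,-76],0,-1],
    [[17,69,-76],0,-1],
    [[19,69,-76],0,-1],
    [[20,69,-76],0,-1],
    [[21,69,-76],0,-1],
    [[21.5,69,-76],0,-1],
    [[21.5,69,-76],0,-1]
  ]
}}

```text
clock: 15.53
eef_pos: [0.541, -0.0452, 0.0481]
ee_rot: [-0.0, 0.707, 0.707, -0.0]
wrist_force: [-8.5, -1.8, 10.0]
grip_width: 0.0002
```

Request:
{"fn": "send_rows", "kwargs": {
  "steps": [
    [[-6,0,0],0,-1],
    [[-18,0,30],0,-1],
    [[-21.5,-30,60],0,-1],
    [[-21.5,-69,76],0,-1],
    [[-21.5,-69,76],0,-1],
    [[-21.5,-69,76],0,-1],
    [[-21.5,-69,76],0,-1],
    [[-21.5,-69,76],0,-1]
  ]
}}

```text
clock: 16.2
eef_pos: [0.5192, -0.113, 0.1226]
ee_rot: [-0.001, 0.707, 0.707, -0.0]
wrist_force: [0.3, 0.2, -0.4]
grip_width: -0.0
```

```bash
python3 wl.py n
```

```text
[ 0.5192 -0.113   0.1226]
tip [([449.6, 107.1], 0.79, array([ 0.6676, -0.0327,  0.043 ]))]
mark [([442.3, 102.2], 0.97, array([ 0.6671, -0.0296,  0.033 ]))]
```

View pics/n.png

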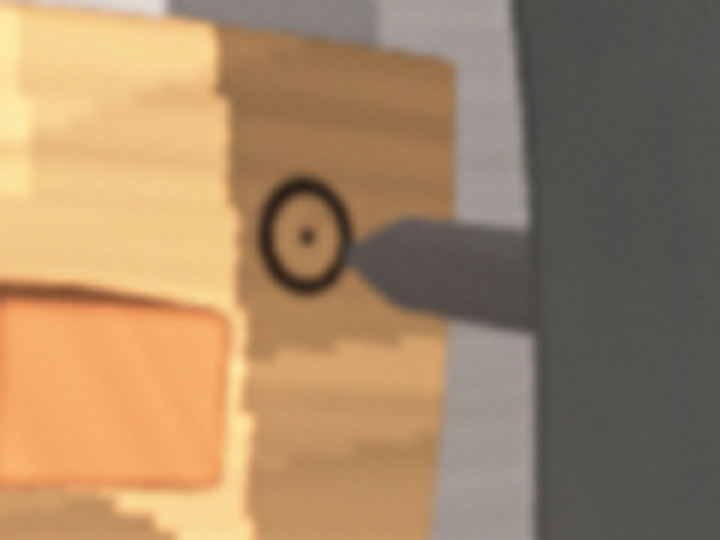

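Request:
{"fn": "send_rows", "kwargs": {
  "steps": [
    [[-6,30,-30],0,-1],
    [[-6,69,-60],0,-1],
    [[-6,71,-76],0,-1],
    [[-6,71,-76],0,-1],
    [[4,71,-76],0,-1],
    [[12,71,-76],0,-1],
    [[18,71,-76],0,-1],
    [[20,71,-76],0,-1],
    [[21.5,71,-76],0,-1],
    [[22.7,71,-76],0,-1],
    [[23.7,71,-76],0,-1],
    [[23.7,71,-76],0,-1]
  ]
}}

```text
clock: 17.35
eef_pos: [0.5433, -0.0432, 0.0481]
ee_rot: [-0.0, 0.707, 0.707, -0.0]
wrist_force: [-7.4, -0.4, 10.4]
grip_width: 0.0001
```

Request:
{"fn": "send_rows", "kwargs": {
  "steps": [
    [[-6,0,0],0,-1],
    [[-18,0,30],0,-1],
    [[-23.7,-30,60],0,-1],
    [[-23.7,-71,76],0,-1],
    [[-23.7,-71,76],0,-1],
    [[-23.7,-71,76],0,-1],
    [[-23.7,-71,76],0,-1],
    [[-23.7,-71,76],0,-1]
  ]
}}

```text
clock: 18.02
eef_pos: [0.5193, -0.1131, 0.1226]
ee_rot: [-0.001, 0.707, 0.707, -0.0]
wrist_force: [0.7, -1.2, -0.1]
grip_width: 0.0005
```

```bash
python3 wl.py o
```

```text
[ 0.5193 -0.1131  0.1226]
tip [([446.9, 105.1], 0.96, array([ 0.6647, -0.0314,  0.043 ]))]
mark [([446.4, 104.0], 0.64, array([ 0.6715, -0.0306,  0.033 ])), ([423.1, 322.4], 0.54, array([ 0.7034, -0.2565,  0.033 ]))]
```

View pics/o.png

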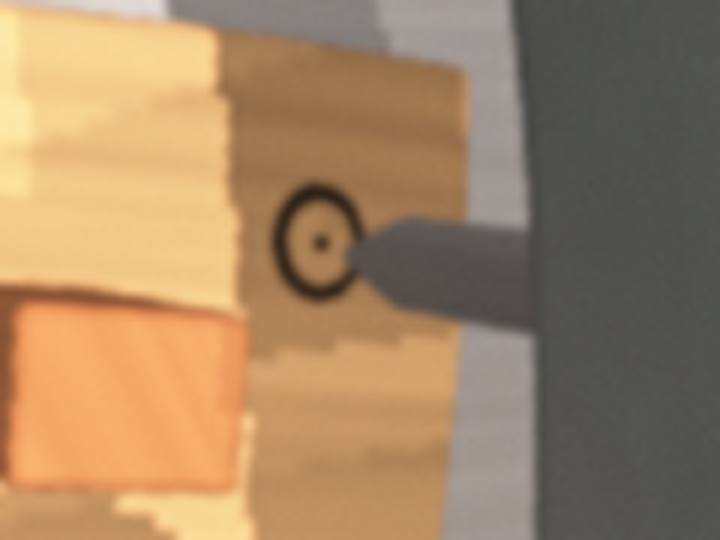

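The ring is at (320,242) and the tip at (348,256), which puts the offset at roughly 2 mm. That's good enough, so I'll move above the collar.

Request:
{"fn": "send_rows", "kwargs": {
  "steps": [
    [[0,0,40],0,1],
    [[0,0,80],0,1],
    [[0,0,120],0,1],
    [[0,0,160],0,1],
    [[0,0,192],0,1],
    [[35,20,192],0,1],
    [[70,40,192],0,1],
    [[105,60,192],0,1],
    [[130,72,192],0,1],
    [[147,80,192],0,1],
    [[147,80,192],0,1],
    [[147,80,192],0,1]
  ]
}}

```text
clock: 19.17
eef_pos: [0.667, -0.0325, 0.3138]
ee_rot: [-0.001, 0.706, 0.708, -0.001]
wrist_force: [-0.7, -0.1, 0.4]
grip_width: 0.0853
```

Run:
```python
from h import *
s=sensors.state();print(s["eef_pos"].round(4),s["ee_rot"].round(3),s["qpos"].round(2),s["grip_width"])
cal=calibration("wrist");im=get_image("wrist")
for n,z in(("collar_grip",.24),("press",.0)):print(n,[(r["location"],r["p"],at("wrist",r["location"],z,cal).round(4)) for r in models.tip_of("wrist",n)[:2]])
print(proj("wrist",[.666,-.033,.262],cal));cv2.imwrite("pics/p.png",cv2.cvtColor(im,4))
```

```text
[ 0.667  -0.0325  0.3138] [-0.001  0.706  0.708 -0.001] [-0.16  0.34  1.09 -0.    1.71 -0.17] 0.08526149020412642
collar_grip [([254.6, 208.9], 0.82, array([ 0.6663, -0.0308,  0.24  ]))]
press []
[254.00954101 225.24991473]
```

View pics/p.png

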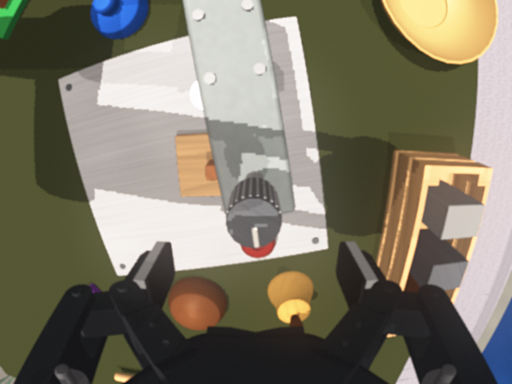

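The collar top centre is at (254,225), matching the predicted axis, with the white line pointing toward the image bottom. I'll descend and grip.

Request:
{"fn": "send_rows", "kwargs": {
  "steps": [
    [[-1,0,-30],0,1],
    [[-1,0,-55],0,1],
    [[-1,0,-66],0,1],
    [[-1,0,-66],0,0.5],
    [[-1,0,-66],0,0],
    [[-1,0,-66],0,-1],
    [[-1,0,-66],0,-1],
    [[-1,0,-66],0,-1],
    [[-1,0,-66],0,-1],
    [[-1,0,-66],0,-1]
  ],
  "newtons": 50
}}

```text
clock: 20.15
eef_pos: [0.6659, -0.0338, 0.251]
ee_rot: [0.001, 0.707, 0.707, 0.001]
wrist_force: [-2.6, -0.1, 7.0]
grip_width: 0.0352
```

Request:
{"fn": "send_rows", "kwargs": {
  "steps": [
    [[0,0,3],0,-1],
    [[0,0,6],0,-1],
    [[0,0,9],0,-1],
    [[0,0,12],0,-1],
    [[0,0,15],0,-1],
    [[0,0,15],0,-1],
    [[0,0,15],0,-1]
  ]
}}

```text
clock: 20.73
eef_pos: [0.6657, -0.0337, 0.2642]
ee_rot: [-0.0, 0.707, 0.707, -0.0]
wrist_force: [3.7, -0.7, -9.6]
grip_width: 0.0345
```

Request:
{"fn": "send_rows", "kwargs": {
  "steps": [
    [[0,0,0],0.06,-1],
    [[0,0,0],0.16,-1],
    [[0,0,0],0.26,-1],
    [[0,0,0],0.36,-1],
    [[0,0,0],0.46,-1],
    [[0,0,0],0.56,-1],
    [[0,0,0],0.66,-1],
    [[0,0,0],0.76,-1],
    [[0,0,0],0.86,-1],
    [[0,0,0],0.96,-1],
    [[0,0,0],1.05,-1],
    [[0,0,0],1.05,-1]
  ]
}}

```text
clock: 21.73
eef_pos: [0.6662, -0.0333, 0.264]
ee_rot: [0.001, 0.254, 0.967, 0.0]
wrist_force: [10.2, 1.3, -11.2]
grip_width: 0.0347
```

Request:
{"fn": "send_rows", "kwargs": {
  "steps": [
    [[0,0,-3],0,-1],
    [[0,0,-6],0,-1],
    [[0,0,-9],0,-1],
    [[0,0,-12],0,-1],
    [[0,0,-15],0,-1],
    [[0,0,-18],0,-1],
    [[0,0,-20],0,-1],
    [[0,0,-21],0,-1],
    [[0,0,-22],0,-1],
    [[0,0,-22],0,-1]
  ]
}}

```text
clock: 22.57
eef_pos: [0.6662, -0.0333, 0.2424]
ee_rot: [0.001, 0.257, 0.966, 0.0]
wrist_force: [9.9, 1.7, -6.1]
grip_width: 0.0349
```

Request:
{"fn": "send_rows", "kwargs": {
  "steps": [
    [[0,0,-1],0,-1],
    [[0,0,-2],0,-1],
    [[0,0,-2],0,-1],
    [[0,0,-2],0,-1]
  ]
}}

```text
clock: 22.9
eef_pos: [0.6663, -0.0333, 0.2411]
ee_rot: [0.001, 0.257, 0.966, 0.0]
wrist_force: [8.0, 2.4, -2.4]
grip_width: 0.0346
```

Request:
{"fn": "send_rows", "kwargs": {
  "steps": [
    [[0,0,0],0,-0.5],
    [[0,0,0],0,0],
    [[0,0,0],0,0.6],
    [[0,0,0],0,1],
    [[0,0,0],0,1],
    [[0,0,0],0,1],
    [[0,0,30],0,1],
    [[0,0,65],0,1],
    [[0,0,65],0,1],
    [[0,0,65],0,1]
  ]
}}

```text
clock: 23.73
eef_pos: [0.666, -0.0338, 0.3075]
ee_rot: [0.002, 0.257, 0.966, 0.0]
wrist_force: [-0.5, -0.5, -1.0]
grip_width: 0.0857
```

Request:
{"fn": "send_rows", "kwargs": {
  "steps": [
    [[-40,-20,10],0,1],
    [[-80,-40,10],0,1],
    [[-120,-60,10],0,1],
    [[-160,-80,10],0,1],
    [[-200,-100,10],0,1],
    [[-230,-120,10],0,1],
    [[-250,-140,10],0,1],
    [[-250,-160,10],0,1],
    [[-250,-160,10],0,1],
    [[-250,-160,10],0,1]
  ]
}}

```text
clock: 24.57
eef_pos: [0.4151, -0.1943, 0.3146]
ee_rot: [-0.0, 0.259, 0.966, 0.0]
wrist_force: [-0.6, 0.8, -0.7]
grip_width: 0.0852
```

Run:
```python
from h import *
c=get_image("side");t=get_image("top")
for cam in("side","top"):
  for n,z in(("tip",.034),("mark",.033),("collar_grip",.23)):
    print(cam,n,[(np.round(r["location"],1),round(r["p"],2),at(cam,r["location"],z)[:2].round(3)) for r in models.tip_of(cam,n)[:2]])
a=cv2.resize(cv2.cvtColor(c,4)[140:260,265:345],None,fx=5,fy=5,interpolation=2);b=cv2.resize(cv2.cvtColor(t,4)[90:210,200:280],None,fx=5,fy=5,interpolation=2)
cv2.imwrite("pics/q.png",np.hstack([a,b])[:600,:800])
```

```text
side tip [(array([315.3, 241.2]), 0.87, array([ 0.664, -0.026])), (array([313.9, 252.8]), 0.71, array([ 0.651, -0.079]))]
side mark [(array([173.5, 188.4]), 0.91, array([0.228, 0.284])), (array([146.4, 365.9]), 0.82, array([ 0.289, -0.425]))]
side collar_grip [(array([323.6, 179.5]), 0.77, array([ 0.662, -0.042]))]
top tip [(array([292.5, 140.4]), 0.53, array([ 0.66 , -0.166]))]
top mark [(array([149.3, 261.6]), 0.73, array([0.228, 0.313])), (array([256.9, 139.1]), 0.64, array([ 0.661, -0.039]))]
top collar_grip [(array([262.4, 122.7]), 0.74, array([ 0.659, -0.048]))]
```

Run:
```python
from h import *
c=cv2.cvtColor(get_image("side"),4)
old=cv2.resize(cv2.imread("pics/m.png"),(60,50),interpolation=cv2.INTER_AREA)  # crop origin 285,210
e=cv2.imread("pics/e_side.png")
def m(tpl,x,y,n):
    big=cv2.resize(c[y-15:y+tpl.shape[0]+15,x-15:x+tpl.shape[1]+15],None,fx=5,fy=5,interpolation=2)
    r=cv2.matchTemplate(big,cv2.resize(tpl,None,fx=5,fy=5,interpolation=2),cv2.TM_CCOEFF_NORMED);_,v,_,l=cv2.minMaxLoc(r);print(n,v,np.array(l)/5-15)
m(e[162:182,315:337],315,162,"collar shift px");m(old[18:42,5:25],290,228,"block shift px");m(old[8:22,27:52],312,218,"head shift")
print("expected collar shift",proj("side",[.666,-.033,.23])-proj("side",[.666,-.033,.24]))
```

```text
collar shift px 0.8414168357849121 [0.2 3. ]
block shift px 0.9491615295410156 [0.8 0. ]
head shift 0.9960970878601074 [0. 0.]
expected collar shift [-0.44815536  3.63699623]
```

Request:
{"fn": "send_rows", "kwargs": {
  "steps": [
    [[30,25,0],-0.12,-1],
    [[60,50,0],-0.24,-1],
    [[90,75,-20],-0.36,-1],
    [[104,81,-60],-0.48,-1],
    [[104,81,-95],-0.6,-1],
    [[104,81,-130],-0.72,-1],
    [[104,81,-160],-0.84,-1],
    [[104,81,-191],-0.96,-1],
    [[104,81,-191],-1.05,-1],
    [[104,81,-191],-1.05,-1],
    [[104,81,-191],-1.05,-1],
    [[104,81,-191],-1.05,-1]
  ]
}}

```text
clock: 26.02
eef_pos: [0.5202, -0.1128, 0.1252]
ee_rot: [0.001, 0.706, 0.708, 0.0]
wrist_force: [0.7, -0.1, -0.2]
grip_width: -0.0001
```

```bash
python3 wl.py r
python3 - <<'E'
from h import *
o=cv2.cvtColor(cv2.imread("pics/o.png"),6);r=cv2.cvtColor(cv2.imread("pics/r.png"),6)
# ring as darkest, head excluded (col<470)
for n,g,x1 in(("o",o,480),("r",r,480)):
    b=cv2.resize(g,None,fx=1/6,fy=1/6,interpolation=cv2.INTER_AREA)[20:62,35:78]
    print(n);print("\n".join("".join(" .:-=+*#%@"[::-1][min(9,int(v)//20)] for v in row) for row in b))
E
```

```text
[ 0.5202 -0.1128  0.1252]
tip [([436.7, 107.9], 0.84, array([ 0.6578, -0.034 ,  0.043 ]))]
mark [([440.8, 106.1], 0.7, array([ 0.6688, -0.0322,  0.033 ]))]
o
  .:---------===================----------:
   :-----------------==============-==-=--:
   :-------------------------============--
   :-------------------------------======--
  .:---------------------------------------
  .:---------------------------------------
  .:---------------------------------------
   :---------------------------------------
  .:---------------------------------------
  .------------=====-----------------------
  .:----------==++++==---------------------
   :---------=+*####*+=--------------------
   :--------=+##%#####+=-------------------
   :-------=+###****###+=------------------
   .:------=*##+====+*##+------------------
    .-----=+##+=----=+*#*=-----------------
    .:----=*#*=------=+#*=----============-
     :----+##+--------=*#+--===++++++++++==
    .:----+#*=--------=+#*===++++++++++++++
    .----=+#*=---=+=---+**+++++++++++++++++
    .----=*#*=---+*+=--+**+++++++++++++++++
    .:---=+#*=---=
[... 2055 characters left out ...]
-----=*##+=-=++++++++++++++++++++*++++**
 .-------+###+++***+++++++++++++++++++*+*++
 .-------=+#######**++++++++++++++++++++++*
 .--------=+*####**+++++++****++++*++++*+**
 .:---------==+++=====+++++++**************
 ..::::::::------------=====++++++*********
. .::::::::::::::::----------====++++++****
...::::::::-:::::::--::-----------=====++++
..::::::::::::::::------:---:-----------===
..:::::::::-::-::::---------::::::--:::::--
..::::::::::::::::::::::----:::::::::::::::
..:::::::::::::::::::::::::::.........:::::
..:::-::::::::::::....................:::::
..::::::.......::.....................:::::
..::::::..............................:::::
......................................:::::
```

```bash
python3 -c "
from rig import ticket;print(ticket.finish_job())"
```

```text
the job is handed in; nothing more can be done
None
```

The job is handed in at about 26 s of the 56 s allowed, and my last checks showed the punch tip resting on the board inside the ring. The hand-in gives no verdict, so I have only my own measurements.

**What I did**
- The move rows cannot lean the gripper. I dragged the board by its block to about 45 mm short of the tip, then pushed its rear edge the rest of the way in small steps.
- I gripped the collar, lifted it about 13 mm, turned it anticlockwise 1.05 rad, let the punch down and released it.

**Last checks**
- **Tip in the ring:** the close wrist picture puts the tip about 2.5–3 mm from the ring centre, against the 5.5 mm allowed.
- **Punch down:** the side camera shows the collar about 8–10 mm lower than when held up. The wrist force also fell from 6 N to 2.4 N just before release, so the tip is bearing on the board.
- **Robot clear:** the gripper is away from everything.

**What disagreed or was not checked**
- While pushing, the side and wrist cameras differed by about 3–4 mm in x on the ring-to-tip distance. I aimed between them.
- The collar was turned by the gripper, but I did not re-read its angle after letting go.
- The last side-and-top picture could not be viewed because the limit was reached. I did the final checks from pixel values and template matching instead.
- I did not re-measure the wheel, tin, shells, cup and bell. I planned the moves clear of them, and the forces gave no sign of touching any.

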